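# Seat the feed-water cell in the greenhouse photometer

## Task

Check the feed water: pick up the sample cell by its grip bar and stand it in the open loading bay of the photometer's track, with its two clear faces towards the two sides where the lamp and the detector sit. Then slide it along the track, without lifting it, into the light path until it meets the stop wall flush, press it home there with a firm but gentle push (about 10 N, held for half a second; more than 30 N on the stop harms the optics), and let go. Leave the other things on the bench alone.

Things in the scene. Friction and masses are not known exactly. Their poses are not given: they have to be found in the camera images.
- cell_center (a point): Centre (46 mm above the underside) of the loose sample cell, 92 mm tall, 0.11-0.21 kg: a body 30 x 30 mm, 58 mm tall, and centred on it an upright grip bar 14 mm thick (along x), 28 mm long (along y), 34 mm tall (12 to 46 mm above this point). Clear faces look along +y and -y, ribbed grey faces along +x and -x; z up. Either way round (half a turn) is good.
- meter: Bench photometer, fixed: grey casing 260 (x) x 150 (y) x 40 mm high, origin at the centre of its underside, flat deck 40 mm above it. The sample track runs along its +x on the deck, centred on y = 0, from the open loading bay into the black optical head. The light path runs along its y. All rigid: once the stop is met, force rises by several newtons a millimetre.
- bay (a point): Point on the deck in the middle of the loading bay, 80 mm before the casing's centre; axes as the casing's (+x into the head). Aluminium guides 10 mm high: 46 mm between them from 30 mm before to 30 mm past this point, tapering over the next 40 mm, then 33 mm wide to the stop.
- track (a point): Point on the deck on the track's centre line, over the casing's centre; axes as the casing's. The optical head ahead is clamped anywhere on its rails, so the place of its stop is not measured and is found by feel: when home, the cell's centre is 20 to 55 mm along +x from here. Lamp and detector blocks, 36 mm apart, 44 mm tall, stand either side; the rigid stop wall, 30 mm wide, reaches 42 mm above the deck.
- bottle: Bystander: upright amber bottle, 56 mm wide, 120 mm tall; origin at the centre of its underside.
- pot: Bystander: small empty terracotta pot, 70 mm wide, 60 mm tall; origin at the centre of its underside.
- dibber: Bystander: wooden dibber standing on its round knob, 52 mm wide, 110 mm tall; origin at the centre of its underside.
Mind the look-alikes: they are no part of the job. What is meant by the part that bears cell_center is not red or turquoise, and is the larger of those in its own colour.

How it is judged:
By the outcome, as a careful person would: the job done as asked, in the order asked, and still so for the second after the job is handed in, with the robot touching nothing.
It also fails if it takes over 72 s, if anything falls off the work surface, if the arm or the gripper's body presses on something with over 40 N, if the wrist force passes 120 N, or if a joint passes its speed limit or range.

## Robot

A 6-joint arm with a two-finger parallel gripper is mounted at the origin on the work surface. World frame = base frame: x ahead of the robot, y to its left, z up, the work surface at z = 0. Lengths are in m, angles in degrees, forces in N, time in s.
With the tool pointing down it reaches from about 0.4 to 0.825 m from the base axis. Payload 7 kg.
Tool frame: the origin (TCP) lies at the centre of the arm's flange, where the gripper is bolted on; the fingertips stand 178 mm ahead of it and the grasp point (between the pads) lies 159 mm ahead of it; x points along the fingers, y is the direction in which the jaws open and shut, and the axes are right-handed (so a half turn about x gives the same grasp; the last joint's range is limited). The gripper opens to 88 mm and grips with 3 to 60 N. Pads are 19 mm wide; open, the fingers measure 130 mm over their backs; the gripper's body (78 mm by 193 mm) begins 47 mm behind the grasp point.
Start: joints at [84.231, 20.546, 0.682, 0, -70.136, -16.507], TCP at [0.256, 0.625, 0.405] pointing down, gripper open.
Joint ranges: [-176.03, 176.03], [-82.01, 121.73], [-58.28, 71.71], [-173.87, 95.51], [-174.79, -0.11], [-173.66, 173.66]. Speed limits (degrees/s): [136.94, 136.94, 172.46, 180, 180, 180].

## Interface

Orientations are given as [roll, pitch, yaw] about the fixed x, y, z axes, in that order (R = Rz(yaw) Ry(pitch) Rx(roll)).
In Python, from plant import ctrl gives the robot as it stands. The module is installed in compiled form; this text tells all that it offers.
- The arm moves only by the shell command python3 -m inch 'ROWS'. ROWS is JSON, one flat list of numbers, 7 for each row, row after row: the shift along the tool's x, y, z in m, then the turn, a rotation vector about the tool's x, y, z in degrees, then the finger opening in m, from 0 to 0.0876. In form: [dx, dy, dz, rx, ry, rz, hand, dx, dy, dz, rx, ry, rz, hand, ...]. A call has 1 to 20 rows; each row shifts and turns the pose as measured when the row begins, along the tool's axes as they then stand; what a row does not reach is not made up. A row lasts 1/8 s, in which the tool goes at most 62.5 mm and 10.7 degrees, less where a joint would pass 70% of its speed; a pose out of reach is approached as far as the arm can. A call with a gripper value outside its range is refused whole. The fingers move at their own pace and stop on an object; the grip force is fixed at half the most. Time passes only in rows, so rows that do not move let the fingers close. It gives the time, the measured TCP pose, the force and the opening at its end, in the units of the state.
- ctrl.get_obs(): the state, without advancing time (a new reading comes with each control period).
- ctrl.snapshot(name): name is "side" or "top"; returns a dict with "color" (400x640x3 uint8, red, green, blue), "depth" (400x640 float32, m along the optical axis (not along the pixel's ray), 0 where there is no reading), "K" (3x3 intrinsics, pixels), "position" and "attitude" of the camera in the world. Camera axes: x right, y up, looking along -z (the intrinsics and any distortion apply to the point x, -y, -z); pixel columns grow to the right and rows downward; lengths in m; the calibration is good to about 2 mm. A picture is of the moment at which its call begins.
- ctrl.close_job(): hands the job in, once; it reports no verdict.
The state is a dict: "clock": time; "joint_pos": joint angles; "qvel": joint speeds; "tau": joint torques, N m; "tool_pos": TCP position; "orientation": TCP orientation; "force": force on the tool from outside, world axes, zero at the start; "moment": the same for the moment, N m; "opening": finger opening in m.
Only numpy, scipy, OpenCV 4.12 (cv2) and the standard library are available. Lean on these libraries where they do the work, as an engineer would, in place of code of your own. Each camera call takes 0.05 s, during which the arm holds its last target.

## Working session

There is one attempt and no reset: what is moved stays moved. The work goes in short steps, Python scripts to look and compute and a shell command to move; the robot and the scene stay as the last step left them, time stands still between calls to the robot, and variables do not carry over. Pictures are saved under pics/ and viewed, and the job is handed in when it is done.

```bash
mkdir -p pics; python3 - <<'E'
from plant import ctrl
import cv2,numpy as np
o=ctrl.get_obs();print(o)
for n in("top","side"):
    s=ctrl.snapshot(n);cv2.imwrite(f"pics/{n}0.png",s["color"][:,:,::-1]);np.savez(f"/tmp/{n}0.npz",**s)
    print(n,s["K"],s["position"],s["attitude"],[k for k in s])
E
```

```text
{'clock': 0.0, 'joint_pos': array([ 8.42321425e+01,  2.05906973e+01,  6.33340652e-01, -1.78590541e-02,
       -7.01346093e+01, -1.65061616e+01]), 'qvel': array([-0.05051197,  0.09527651,  0.07886115,  0.01908957,  0.01083711,
        0.00424189]), 'tau': array([-2.07930789e-03, -5.82718277e+01,  2.93066365e+01,  6.99753195e+00,
        7.07507323e-03, -1.52584389e-04]), 'tool_pos': array([0.2557924 , 0.62444933, 0.40373459]), 'orientation': array([  96.16191959,   89.90651374, -106.11818168]), 'force': array([-0.26904366,  0.74305858,  0.81962772]), 'moment': array([-0.03561345,  0.04248193,  0.03857667]), 'opening': 0.0874885330539084}
top [[428.69374932   0.         312.4689436 ]
 [  0.         428.69374932 196.18169105]
 [  0.           0.           1.        ]] [ 0.42343899 -0.0328107   0.99743684] [ 10.74277236  -0.83848272 -89.11385951] ['color', 'depth', 'K', 'position', 'attitude']
side [[487.64228486   0.         318.73570996]
 [  0.         487.64228486 201.05112272]
 [  0.           0.           1.        ]] [0.17984569 0.55680709 0.58438267] [  53.20104914    1.07415162 -146.94251643] ['color', 'depth', 'K', 'position', 'attitude']
```

View pics/top0.png

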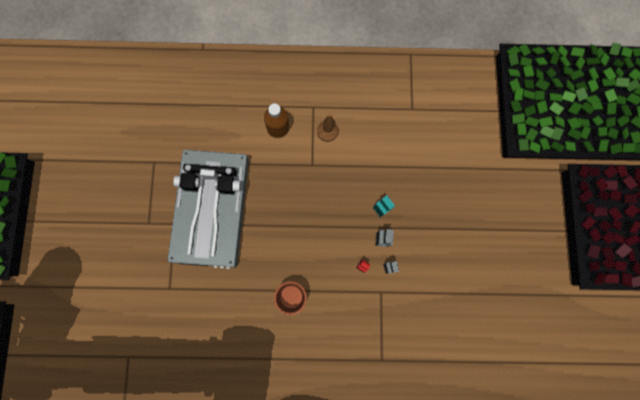

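View pics/side0.png

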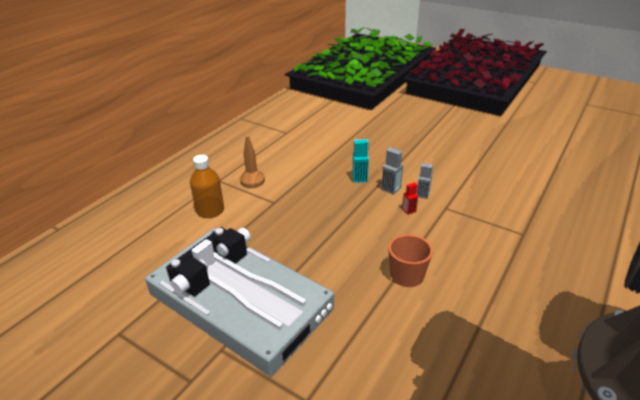

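Candidates in the top view are turquoise (385,205), larger grey (386,237), smaller grey (391,267) and red (363,266). The description fits the larger grey at (386,237), which is at (393,171) in the side view. I'll check it in close crops.

```bash
cat > h.py <<'E'
import numpy as np,cv2
from scipy.spatial.transform import Rotation as Rn
def load(f): return dict(np.load(f))
def cam(s): return Rn.from_euler('xyz',s["attitude"],degrees=True).as_matrix(),np.array(s["position"])
def ray(s,u,v):
    R,p=cam(s);K=s["K"];d=np.array([(u-K[0,2])/K[0,0],-(v-K[1,2])/K[1,1],-1.]);return p,R@d
def onz(s,u,v,z):
    p,d=ray(s,u,v);return p+d*(z-p[2])/d[2]
def cloud(s):
    R,p=cam(s);K=s["K"];v,u=np.mgrid[0:400,0:640];D=s["depth"]
    c=np.stack([(u-K[0,2])/K[0,0]*D,-(v-K[1,2])/K[1,1]*D,-D],-1);return c@R.T+p
def proj(s,P):
    R,p=cam(s);c=(np.atleast_2d(P)-p)@R;K=s["K"]
    return np.stack([K[0,2]+K[0,0]*c[:,0]/-c[:,2],K[1,2]-K[1,1]*c[:,1]/-c[:,2]],-1)
E
python3 - <<'E'
from h import *
t=load("/tmp/top0.npz");s=load("/tmp/side0.npz")
def crop(i,x0,y0,w,h,k):return cv2.resize(i["color"][y0:y0+h,x0:x0+w,::-1],None,fx=k,fy=k,interpolation=cv2.INTER_CUBIC)
cv2.imwrite("pics/c1.png",np.hstack([crop(t,345,185,65,100,6),crop(s,340,130,65,100,6)]))
cv2.imwrite("pics/c2.png",crop(t,160,140,100,135,4))
cv2.imwrite("pics/c3.png",crop(s,140,215,200,160,4))
for n,i in(("t",t),("s",s)):
    C=cloud(i);print(n,(i["depth"]>0).mean())
    for nm,(u,v) in {"t":dict(cell=(386,237),deck=(230,250),table=(300,220),bottle=(275,109),pot=(291,297)),"s":dict(cell=(393,158),body=(391,180),deck=(200,300),table=(300,380))}[n].items(): print(nm,C[v,u].round(4))
E
```

```text
t 0.9961796875
cell [ 0.5104 -0.2007  0.0908]
deck [0.4808 0.137  0.0386]
table [ 0.5558 -0.0161 -0.0014]
bottle [0.7812 0.0411 0.1187]
pot [0.3797 0.0004 0.0041]
s 0.9958984375
cell [ 0.5092 -0.1975  0.0793]
body [ 0.5055 -0.1883  0.034 ]
deck [0.6007 0.2492 0.0413]
table [ 0.4181  0.2571 -0.0008]
```

```bash
sleep 1; ls pics
```

```text
c1.png
c2.png
c3.png
side0.png
top0.png
```

View pics/c1.png

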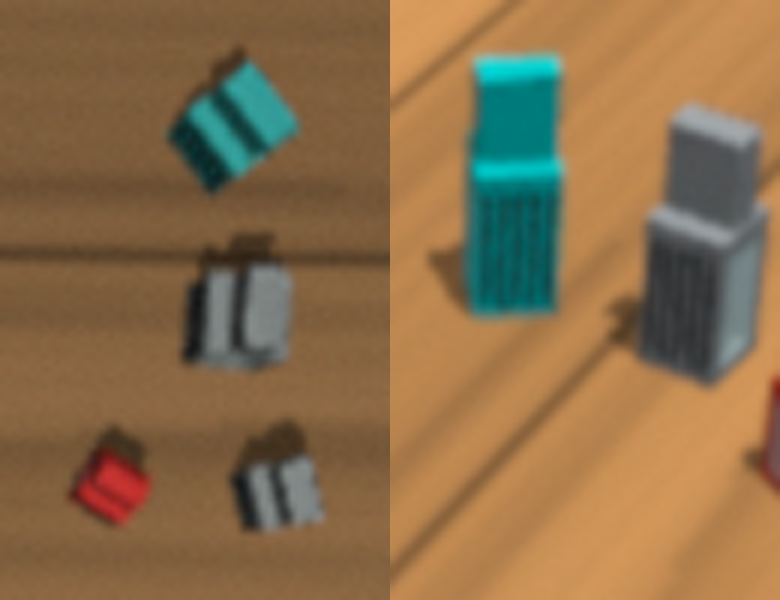

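View pics/c2.png

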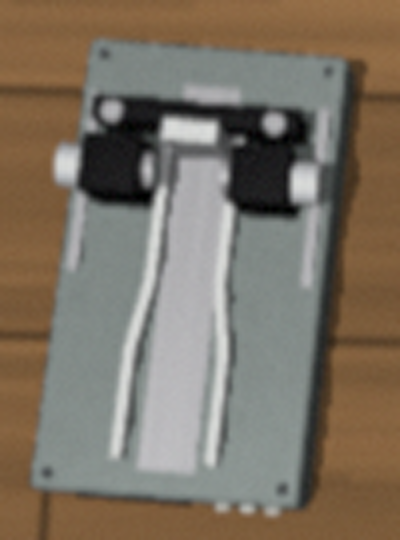

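View pics/c3.png

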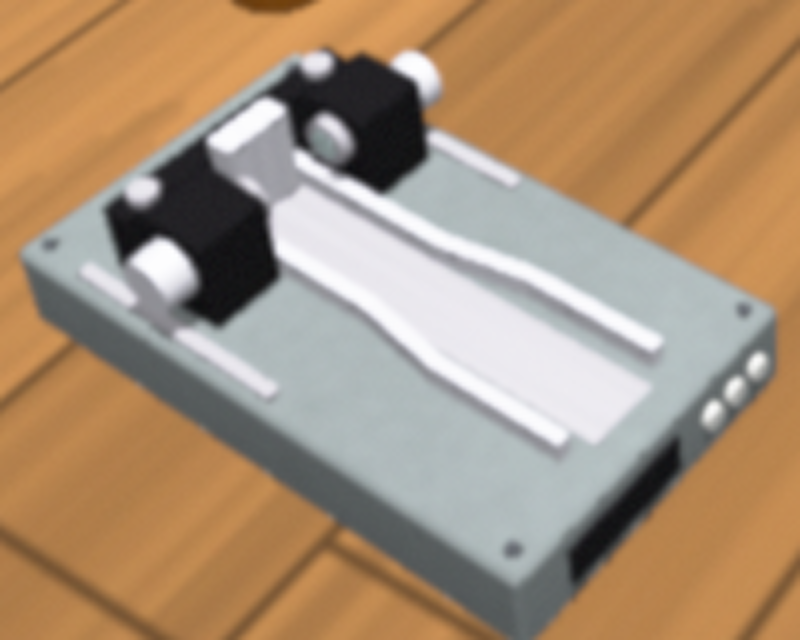

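The crops confirm the choice: the larger grey one has ribbed sides below the bar's broad faces and a clear face to the right. Now I'll get the poses.

```bash
python3 - <<'E'
from h import *
t=load("/tmp/top0.npz");s=load("/tmp/side0.npz")
Ct=cloud(t);Cs=cloud(s)
def rect(m,C,nm):
    P=C[m][:,:2]; r=cv2.minAreaRect((P*1000).astype(np.float32));print(nm,m.sum(),"mean",C[m].mean(0).round(4),"rect",np.round(r[0],1),np.round(r[1],1),round(r[2],1)); return r
for n,C in(("t",Ct),("s",Cs)):
    near=(np.hypot(C[...,0]-.51,C[...,1]+.195)<.05)
    rect(near&(C[...,2]>.083)&(C[...,2]<.1),C,n+" bar top")
    rect(near&(C[...,2]>.03)&(C[...,2]<.1)&(np.hypot(C[...,0]-.51,C[...,1]+.195)<.035),C,n+" all")
    nm=(C[...,0]>.4)&(C[...,0]<.75)&(C[...,1]>.08)&(C[...,1]<.33)
    m=(nm&(C[...,2]>.035)&(C[...,2]<.045)).astype(np.uint8)
    m=cv2.morphologyEx(m,cv2.MORPH_OPEN,np.ones((3,3)))>0
    r=rect(m,C,n+" deck");print(cv2.boxPoints(r).round(1).tolist())
# wide bar top by colour contour cast on z=.092
img=cv2.cvtColor(t["color"],cv2.COLOR_RGB2HSV)
print(t["color"][230:246,376:397].mean(-1).astype(int))
C=Ct;print((C[230:246,376:397,2]*1000).astype(int))
E
```

```text
t bar top 94 mean [ 0.5125 -0.2065  0.0904] rect [ 512.1 -206.7] [14.7 27.4] 88.6
t all 230 mean [ 0.5111 -0.2028  0.0709] rect [ 512.  -206.6] [30.2 29.4] 84.5
t deck 5459 mean [0.5591 0.192  0.0389] rect [577.5 192.7] [150.1 259.4] 86.5
[[443.3999938964844, 125.80000305175781], [702.4000244140625, 109.9000015258789], [711.5, 259.70001220703125], [452.6000061035156, 275.5]]
s bar top 111 mean [ 0.5106 -0.2009  0.0893] rect [ 511.4 -203.2] [16.7 30. ] 88.1
s all 556 mean [ 0.5094 -0.1971  0.062 ] rect [ 511.9 -203.8] [34.4 32.1] 86.7
s deck 9020 mean [0.5391 0.2092 0.0399] rect [576.6 195.4] [151.6 262.2] 86.5
[[441.1000061035156, 127.69999694824219], [702.7999877929688, 111.69999694824219], [712.0, 263.0], [450.29998779296875, 279.0]]
[[ 92  88  62  62  92  98 101  90  62  47  77 121 129 129 129 118 117 104
   96  97  98]
 [ 86  75  54  69 109 125 125 108  63  47  82 123 132 130 130 129 129 116
  100  99  99]
 [ 71  51  36  68 119 130 125 106  61  48  89 123 129 129 127 128 133 120
  102 101 101]
 [ 57  32  29  66 122 131 126 100  57  54  97 125 128 126 129 126 125 115
  100  97  98
[... 1427 characters left out ...]
67 86 91 90 90 92 92 92 87 57  0  0 -4]
 [11 21 39 52 55 58 54 55 73 82 89 92 92 90 95 89 90 -1  0  1 -4]
 [10 23 40 52 57 56 56 58 69 82 90 89 92 90 92 90 92 -1  2 -1 -2]
 [ 6 27 39 53 57 59 58 59 72 81 90 89 90 92 93 90 87  1  0 -3 -2]
 [15 19 38 56 58 53 53 59 74 86 91 90 89 90 90 92 92  0 -1  0  0]
 [11 28 42 54 58 54 56 55 72 87 91 92 91 91 92 89 56  0 -1  1  0]
 [15 28 41 55 57 56 55 61 76 85 89 90 91 88 90 89 55 -2  1 -2 -1]
 [10 24 46 58 53 53 57 60 73 85 89 89 91 90 89 89 59 -1 -3 -2 -3]
 [16 30 41 56 56 58 58 62 69 72 73 79 75 82 85 82 55  1  0 -1  1]
 [10 31 44 49 50 54 53 58 55 55 59 55 55 55 55 58 53 -3 -2  2  0]
 [13 19 20 18 18 20 28 25 29 31 33 38 37 40 48 52 54  0  0  0  0]]
```

```bash
cat > plan.py <<'E'
from h import *
from plant import ctrl
def st():
    o=ctrl.get_obs();R=Rn.from_euler('xyz',o["orientation"],degrees=True).as_matrix();return o,R
def show():
    o,R=st();g=o["tool_pos"]+R[:,0]*.159
    print("t",round(o["clock"],2),"tcp",o["tool_pos"].round(4),"grasp",g.round(4),"toolx",R[:,0].round(3),"yhead",round(np.degrees(np.arctan2(R[1,1],R[0,1])),2),"F",o["force"].round(1),"M",o["moment"].round(2),"open",round(o["opening"],4),"q",o["joint_pos"].round(1))
def target(gx,gy,gz,yh):
    """grasp point + heading of tool y, tool straight down -> tool-frame turn, then shift after/before turning"""
    o,R=st();x=np.array([0,0,-1.]);a=np.radians(yh);y=np.array([np.cos(a),np.sin(a),0]);T=np.stack([x,y,np.cross(x,y)],1)
    rv=Rn.from_matrix(R.T@T).as_rotvec(degrees=True)
    d=np.array([gx,gy,gz])-x*.159-o["tool_pos"]
    print("turn",rv.round(2),"shift in present axes",(R.T@d).round(4),"in final axes",(T.T@d).round(4),"world",d.round(4))
E
python3 - <<'E'
from plan import *
show()
for h in(86,-94): target(.512,-.205,.245,h)
for h in (-3.5,176.5): target(.497,.198,.2,h)
t=load("/tmp/top0.npz");s=load("/tmp/side0.npz")
# edges of bar: subpixel fits in top
g=t["color"].mean(-1).astype(float)
def fit(i,c0,c1,sign,z,rows):
    pts=[]
    for r in rows:
        d=sign*np.diff(g[r,c0:c1]);d=np.clip(d,0,None);u=c0+.5+(d*np.arange(len(d))).sum()/d.sum();pts.append(onz(i,u,r,z)[:2])
    P=np.array(pts);p=np.polyfit(P[:,0],P[:,1],1);print("edge y at x=.512",np.polyval(p,.512).round(4),"slope deg",np.degrees(np.arctan(p[0])).round(1))
fit(t,384,388,1,.092,range(231,241));fit(t,378,381,1,.058,range(231,244)) 
E
```

```text
t 0.1 tcp [0.2558 0.6245 0.4038] grasp [0.2557 0.6242 0.2448] toolx [-0.    -0.002 -1.   ] yhead -112.28 F [-0.3 -0.3 -0.1] M [ 0.    0.06 -0.  ] open 0.0874 q [ 84.2  20.6   0.6  -0.  -70.1 -16.5]
turn [ 1.6172e+02 -1.3000e-01 -1.0000e-02] shift in present axes [ 0.0009  0.6704 -0.5516] in final axes [-2.000e-04 -8.096e-01  3.134e-01] world [ 2.562e-01 -8.295e-01  2.000e-04]
turn [-18.28   0.    -0.09] shift in present axes [ 0.0009  0.6704 -0.5516] in final axes [-2.000e-04  8.096e-01 -3.134e-01] world [ 2.562e-01 -8.295e-01  2.000e-04]
turn [-1.0878e+02  8.0000e-02 -7.0000e-02] shift in present axes [ 0.0453  0.3031 -0.3849] in final axes [0.0448 0.2668 0.4109] world [ 0.2412 -0.4265 -0.0448]
turn [ 7.122e+01 -6.000e-02 -7.000e-02] shift in present axes [ 0.0453  0.3031 -0.3849] in final axes [ 0.0448 -0.2668 -0.4109] world [ 0.2412 -0.4265 -0.0448]
edge y at x=.512 -0.1994 slope deg -7.0
edge y at x=.512 -0.1913 slope deg -2.3
```

```bash
python3 -m inch '[0,0.0294,-0.039,0,0,0,0.0876, 0,0.0294,-0.039,0,0,0,0.0876, 0,0.0294,-0.039,0,0,0,0.0876, 0,0.0294,-0.039,0,0,0,0.0876, 0,0.0294,-0.039,0,0,0,0.0876, 0,0.0294,-0.039,0,0,0,0.0876, 0,0.0294,-0.039,0,0,0,0.0876, 0,0.0294,-0.039,0,0,0,0.0876, 0,0.0294,-0.039,0,0,0,0.0876, 0,0.0294,-0.039,0,0,0,0.0876]'
python3 - <<'E'
from plan import *
show();target(.512,-.205,.245,-94)
E
```

```text
clock: 1.35
tool_pos: [0.5099, 0.1938, 0.4011]
orientation: [86.2, 89.5, -115.8]
force: [0.5, 0.1, -0.0]
opening: 0.0875
t 1.35 tcp [0.5099 0.1938 0.4011] grasp [0.5094 0.1927 0.2421] toolx [-0.003 -0.007 -1.   ] yhead -111.96 F [ 0.5  0.1 -0. ] M [ 0.1  -0.16 -0.05] open 0.0875 q [ 41.5   8.6 -16.    0.2 -65.8  26.5]
turn [-17.96   0.1   -0.44] shift in present axes [-1.000e-04  3.691e-01 -1.511e-01] in final axes [-0.0029  0.3977 -0.0299] world [ 0.0021 -0.3988  0.0029]
```

```bash
python3 -m inch '[0,0,0,-9,0,-0.2,0.0876, 0,0,0,-9,0,-0.2,0.0876, 0,0.0497,-0.0037,0,0,0,0.0876, 0,0.0497,-0.0037,0,0,0,0.0876, 0,0.0497,-0.0037,0,0,0,0.0876, 0,0.0497,-0.0037,0,0,0,0.0876, 0,0.0497,-0.0037,0,0,0,0.0876, 0,0.0497,-0.0037,0,0,0,0.0876, 0,0.0497,-0.0037,0,0,0,0.0876, 0,0.0497,-0.0037,0,0,0,0.0876,0,0,0,0,0,0,0.0876]'
python3 - <<'E'
from plan import *
show();target(.512,-.205,.14,-94)
s=ctrl.snapshot("side");cv2.imwrite("pics/s1.png",s["color"][:,:,::-1])
s=ctrl.snapshot("top");cv2.imwrite("pics/t1.png",s["color"][:,:,::-1])
E
```

```text
clock: 2.72
tool_pos: [0.5141, -0.2207, 0.3982]
orientation: [16.2, 89.5, -167.4]
force: [-0.1, 0.6, -0.2]
opening: 0.0875
t 2.73 tcp [ 0.5141 -0.2207  0.3982] grasp [ 0.5129 -0.221   0.2392] toolx [-0.008 -0.002 -1.   ] yhead -93.59 F [-0.1  0.6 -0.2] M [0.   0.04 0.04] open 0.0875 q [ -3.1  10.1 -14.6   0.1 -65.8  89.5]
turn [ 0.41  0.43 -0.13] shift in present axes [ 0.0992 -0.0158  0.0024] in final axes [ 0.0992 -0.0155  0.0032] world [-0.0021  0.0157 -0.0992]
```

```bash
python3 -c "
import cv2,numpy as np
a=cv2.imread('pics/s1.png');b=cv2.imread('pics/t1.png')
cv2.imwrite('pics/st1.png',np.vstack([cv2.resize(a[40:290,250:550],(720,600))]))"
```

```text
(no output)
```

View pics/st1.png

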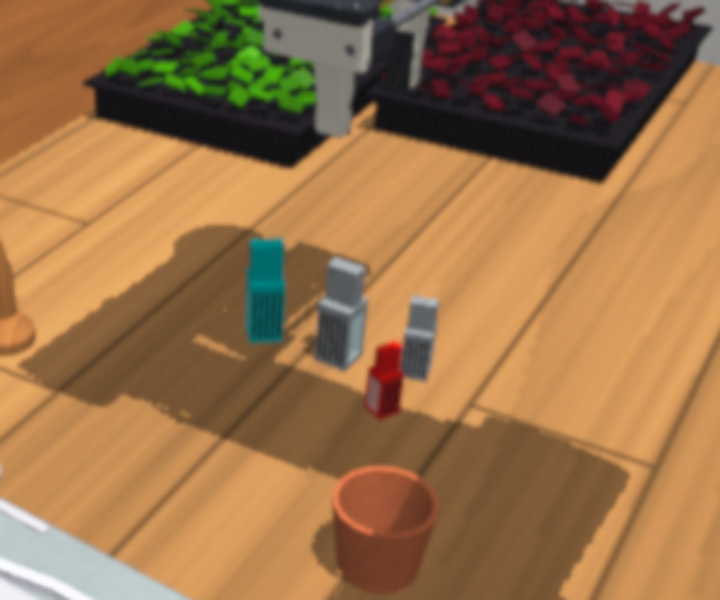

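The open jaws are above the grey cell, which is at (340,310) in this crop, and no neighbour is under the fingers. I'll centre the jaws and go down in two stages.

```bash
python3 -m inch '[0,-0.0155,0.003,0.4,0.4,0,0.0876, 0.03,0,0,0,0,0,0.0876, 0.03,0,0,0,0,0,0.0876, 0.025,0,0,0,0,0,0.0876, 0,0,0,0,0,0,0.0876,0,0,0,0,0,0,0.0876]'
python3 - <<'E'
from plan import *
show();target(.512,-.205,.081,-94)
s=ctrl.snapshot("side");cv2.imwrite("pics/s2.png",cv2.resize(s["color"][40:240,280:520,::-1],(720,600)))
E
```

```text
clock: 3.58
tool_pos: [0.5131, -0.1957, 0.3133]
orientation: [159.4, 89.8, -24.0]
force: [0.2, -0.4, -0.6]
opening: 0.0879
t 3.58 tcp [ 0.5131 -0.1957  0.3133] grasp [ 0.5136 -0.1959  0.1543] toolx [ 0.003 -0.001 -1.   ] yhead -93.38 F [ 0.2 -0.4 -0.6] M [-0.01  0.02  0.06] open 0.0879 q [ -0.4  13.2 -22.6   0.1 -54.   87. ]
turn [ 0.62 -0.18 -0.07] shift in present axes [0.0733 0.0092 0.0008] in final axes [0.0733 0.0093 0.0005] world [-0.0011 -0.0093 -0.0733]
```

View pics/s2.png

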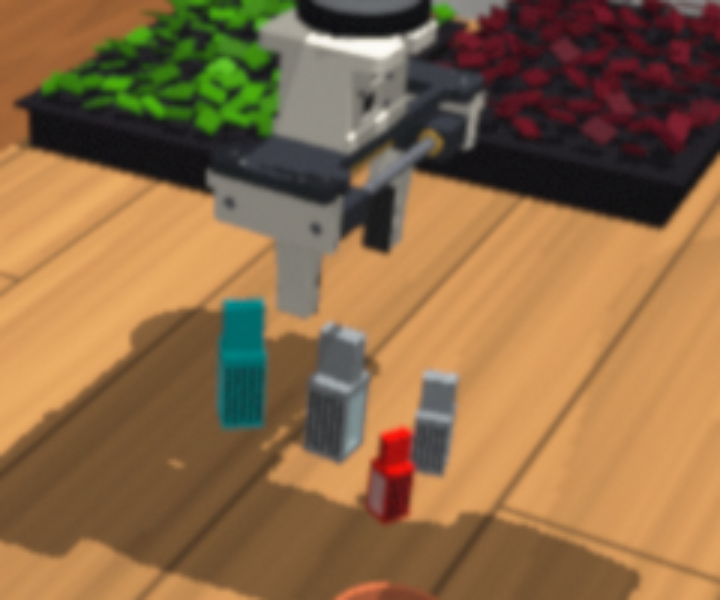

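The jaws straddle the bar's line, but 9 mm off in y. I'll correct that and go down the rest of the way.

```bash
python3 -m inch '[0,0.008,0,0.6,-0.2,0,0.0876, 0.02,0,0,0,0,0,0.0876, 0.02,0,0,0,0,0,0.0876, 0.018,0,0,0,0,0,0.0876, 0,0,0,0,0,0,0.0876,0,0,0,0,0,0,0.0876]'
python3 - <<'E'
from plan import *
show();target(.512,-.205,.081,-94)
s=ctrl.snapshot("side");cv2.imwrite("pics/s3.png",cv2.resize(s["color"][80:240,300:492,::-1],(720,600)))
E
```

```text
clock: 4.38
tool_pos: [0.5148, -0.2062, 0.26]
orientation: [169.3, 89.5, -14.9]
force: [0.1, 0.3, 0.5]
opening: 0.0876
t 4.38 tcp [ 0.5148 -0.2062  0.26  ] grasp [ 0.5162 -0.2066  0.101 ] toolx [ 0.009 -0.002 -1.   ] yhead -94.12 F [0.1 0.3 0.5] M [-0.02  0.03  0.03] open 0.0876 q [ -1.6  17.1 -25.6   0.2 -46.8  87.3]
turn [-0.12 -0.53 -0.1 ] shift in present axes [ 0.02   -0.0011  0.003 ] in final axes [ 0.02   -0.001   0.0029] world [-0.0028  0.0012 -0.02  ]
```

View pics/s3.png

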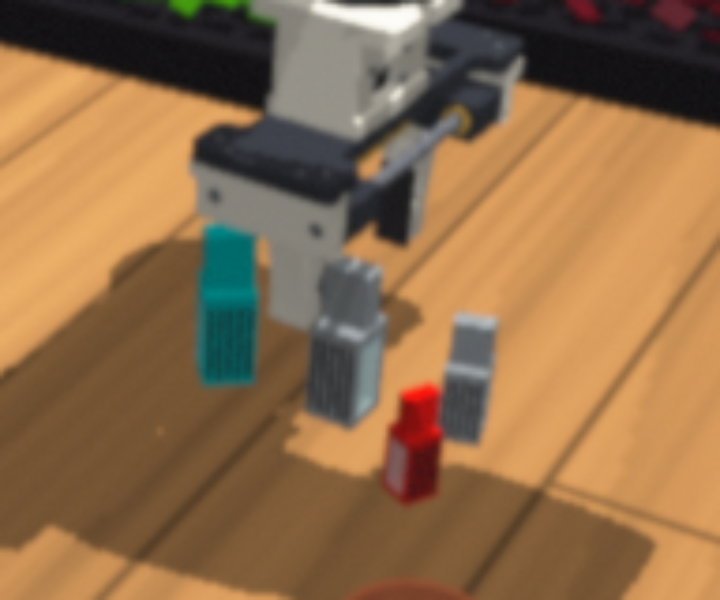

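```bash
python3 - <<'E'
from plan import *
s=ctrl.snapshot("side")
P=np.array([[.516,-.162,.082],[.516,-.141,.082],[.516,-.25,.082],[.512,-.205,.092],[.526,-.205,.092]])
print(proj(s,P).round(1), ((proj(s,P)-[300,80])/.26667).round(0))
C=cloud(s)
for c in [(300,300),(300,250),(350,285),(400,220)]:
    u=int(300+c[0]*.26667);v=int(80+c[1]*.26667);print(c,C[v,u].round(4))
m=(C[...,2]>.084)&(C[...,2]<.1)&(np.hypot(C[...,0]-.51,C[...,1]+.15)<.04);print(C[m].mean(0),m.sum(), C[m].min(0),C[m].max(0))
E
```

```text
[[381.6 164.2]
 [376.5 169.4]
 [401.6 144.2]
 [393.9 150.3]
 [387.4 148.4]] [[306. 316.]
 [287. 335.]
 [381. 241.]
 [352. 264.]
 [328. 256.]]
(300, 300) [ 0.5121 -0.1455  0.1015]
(300, 250) [ 0.5003 -0.1167  0.1494]
(350, 285) [ 0.5092 -0.1965  0.0844]
(400, 220) [ 0.5076 -0.2493  0.0992]
[ 0.51698951 -0.14795607  0.09275184] 98 [ 0.50643874 -0.16245835  0.08417378] [ 0.53148393 -0.14256679  0.09990913]
```

The projected finger positions agree with the picture. I'll go down to grip height and close.

```bash
python3 -m inch '[0.008,-0.001,0.003,0,-0.5,0,0.0876, 0.007,0,0,0,0,0,0.0876, 0,0,0,0,0,0,0.0876,0,0,0,0,0,0,0.0876]'
python3 - <<'E'
from plan import *
show();target(.512,-.205,.081,-94)
E
```

```text
clock: 4.97
tool_pos: [0.5118, -0.2048, 0.2449]
orientation: [132.6, 89.9, -51.5]
force: [-1.3, 0.8, 0.7]
opening: 0.0872
t 4.97 tcp [ 0.5118 -0.2048  0.2449] grasp [ 0.512  -0.2051  0.0859] toolx [ 0.001 -0.002 -1.   ] yhead -94.11 F [-1.3  0.8  0.7] M [-0.    0.02  0.01] open 0.0872 q [ -1.4  18.1 -26.6   0.1 -45.2  87.2]
turn [-0.11 -0.08 -0.09] shift in present axes [ 0.0049  0.0002 -0.0002] in final axes [ 0.0049  0.0002 -0.0002] world [ 0.0002 -0.0002 -0.0049]
```

```bash
python3 -m inch '[0.0045,0,0,0,0,0,0.0876, 0,0,0,0,0,0,0.03, 0,0,0,0,0,0,0, 0,0,0,0,0,0,0, 0,0,0,0,0,0,0,0,0,0,0,0,0,0,0,0,0,0,0,0,0]'
python3 - <<'E'
from plan import *
show()
s=ctrl.snapshot("side");cv2.imwrite("pics/s4.png",cv2.resize(s["color"][80:240,300:492,::-1],(720,600)))
E
```

```text
clock: 5.85
tool_pos: [0.512, -0.2048, 0.2404]
orientation: [142.6, 89.8, -41.5]
force: [-0.3, -0.3, 0.4]
opening: 0.0333
t 5.85 tcp [ 0.512  -0.2048  0.2404] grasp [ 0.5124 -0.2051  0.0814] toolx [ 0.002 -0.002 -1.   ] yhead -94.11 F [-0.3 -0.3  0.4] M [-0.05 -0.01 -0.01] open 0.0333 q [ -1.4  18.4 -26.9   0.1 -44.6  87.2]
```

View pics/s4.png

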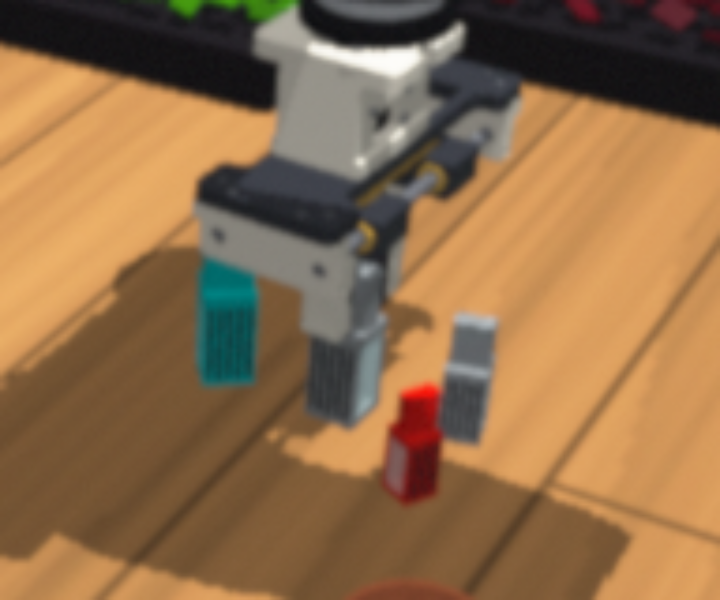

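The fingers are still closing and the cell hasn't moved. I'll wait a few more rows.

```bash
python3 -m inch '[0,0,0,0,0,0,0, 0,0,0,0,0,0,0, 0,0,0,0,0,0,0, 0,0,0,0,0,0,0,0,0,0,0,0,0,0]'
python3 -c "
from plan import *
show()"
```

```text
clock: 6.52
tool_pos: [0.512, -0.2048, 0.2404]
orientation: [142.9, 89.8, -41.2]
force: [-0.2, 0.1, 0.4]
opening: 0.0138
t 6.53 tcp [ 0.512  -0.2048  0.2404] grasp [ 0.5124 -0.2051  0.0814] toolx [ 0.002 -0.002 -1.   ] yhead -94.11 F [-0.2  0.1  0.4] M [-0.03  0.04 -0.04] open 0.0138 q [ -1.4  18.4 -26.9   0.1 -44.6  87.2]
```

```bash
python3 -m inch '[-0.01,0,0,0,0,0,0, -0.03,0,0,0,0,0,0, -0.04,0,0,0,0,0,0, -0.04,0,0,0,0,0,0,-0.02,0,0,0,0,0,0, 0,0,0,10,0,0,0, 0,0,0,10,0,0,0, 0,0,0,10,0,0,0, 0,0,0,10,0,0,0, 0,0,0,10,0,0,0, 0,0,0,10,0,0,0, 0,0,0,10,0,0,0, 0,0,0,10,0,0,0, 0,0,0,4,0,0,0,0,0,0,0,0,0,0]'
python3 - <<'E'
from plan import *
show();target(.497,.199,.22,176.5)
E
```

```text
clock: 8.4
tool_pos: [0.5082, -0.2042, 0.3928]
orientation: [-94.3, 89.8, -5.2]
force: [0.2, 0.4, -2.1]
opening: 0.0141
t 8.4 tcp [ 0.5082 -0.2042  0.3928] grasp [ 0.5088 -0.2042  0.2338] toolx [ 0.003 -0.    -1.   ] yhead 179.09 F [ 0.2  0.4 -2.1] M [ 0.07 -0.01  0.01] open 0.0141 q [ -1.4   9.  -16.6   0.  -64.2   0.5]
turn [ 2.59 -0.01  0.2 ] shift in present axes [0.0136 0.0177 0.4029] in final axes [0.0138 0.0358 0.4017] world [-0.0112  0.4032 -0.0138]
```

```bash
python3 -m inch '[0,0,0.015,2.5,0,0.2,0, 0,0.004,0.03,0,0,0,0, 0,0.005,0.05,0,0,0,0, 0,0.005,0.05,0,0,0,0, 0,0.005,0.05,0,0,0,0, 0,0.005,0.05,0,0,0,0, 0,0.005,0.05,0,0,0,0, 0,0.004,0.04,0,0,0,0, 0,0.001,0.02,0,0,0,0, 0,0,0.005,0,0,0,0, 0,0,0,0,0,0,0, 0,0,0,0,0,0,0]'
python3 - <<'E'
from plan import *
show();target(.497,.199,.15,176.5)
for n in("top","side"):
    s=ctrl.snapshot(n);np.savez(f"/tmp/{n}5.npz",**s)
    x,y,w,h=dict(top=(150,120,140,160),side=(130,110,240,200))[n]
    cv2.imwrite(f"pics/{n}5.png",cv2.resize(s["color"][y:y+h,x:x+w,::-1],None,fx=3,fy=3,interpolation=cv2.INTER_CUBIC))
E
```

```text
clock: 9.9
tool_pos: [0.4909, 0.1659, 0.3961]
orientation: [-67.6, 89.9, 20.0]
force: [0.0, -0.9, -1.9]
opening: 0.0137
t 9.9 tcp [0.4909 0.1659 0.3961] grasp [0.4912 0.166  0.2371] toolx [ 0.002  0.001 -1.   ] yhead 177.53 F [ 0.  -0.9 -1.9] M [ 0.07 -0.05 -0.01] open 0.0137 q [ 40.4   6.  -19.7   0.  -64.2 -42.9]
turn [1.03 0.05 0.11] shift in present axes [ 0.0871 -0.0045  0.0332] in final axes [ 0.0871 -0.004   0.0334] world [ 0.0061  0.0331 -0.0871]
```

View pics/side5.png

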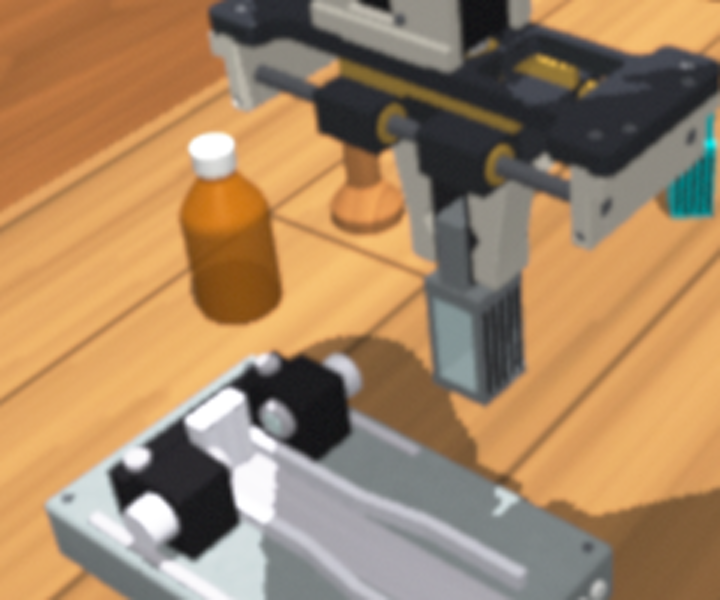

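View pics/top5.png

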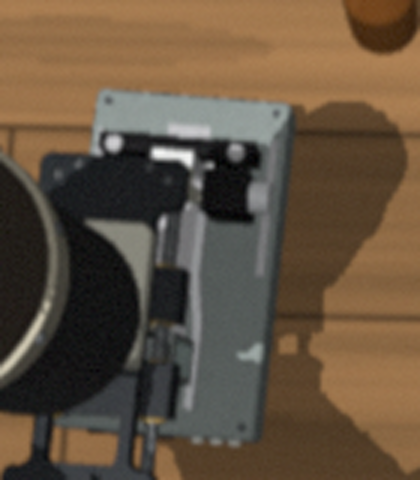

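The cell is held upright, clear face towards the side camera. I'll refine the track centre line from the guides in both first pictures before lowering.

```bash
python3 - <<'E'
from plan import *
for n,off,k,pairs in(("top",(160,140),4,[((117,458),(211,465)),((119,420),(212,425)),((157,200),(227,205))]),("side",(140,215),4,[((562,437),(655,346)),((450,365),(545,280)),((300,258),(363,186))])):
    s=load(f"/tmp/{n}0.npz");c=[]
    for a,b in pairs:
        A,B=[onz(s,off[0]+(p[0]+.5)/k-.5,off[1]+(p[1]+.5)/k-.5,.05)[:2] for p in(a,b)];print(n,A.round(4),B.round(4),"w",np.linalg.norm(A-B).round(4),"mid",((A+B)/2).round(4));c.append((A+B)/2)
    d=c[-1]-c[0];print("dir",np.degrees(np.arctan2(d[1],d[0])))
    M=np.array([.577,.194]);e=np.radians(-3.5);nn=np.array([-np.sin(e),np.cos(e)]);print("lateral of mids from centre line",[((q-M)@nn).round(4) for q in c])
    C=cloud(s)
    if n=="top": P=np.array([onz(s,160+(u+.5)/4-.5,140+(v+.5)/4-.5,.04)[:2] for u,v in((104,53),(328,72),(46,472),(282,489))])
    else: P=np.array([onz(s,140+(u+.5)/4-.5,215+(v+.5)/4-.5,.04)[:2] for u,v in((50,255),(742,311),(512,550))])
    print("screws",P.round(4), P.mean(0).round(4))
E
```

```text
top [0.4697 0.2241] [0.4667 0.1727] w 0.0515 mid [0.4682 0.1984]
top [0.4903 0.2244] [0.4885 0.1734] w 0.051 mid [0.4894 0.1989]
top [0.6137 0.2116] [0.6116 0.1723] w 0.0394 mid [0.6127 0.1919]
dir -2.5545427015964957
lateral of mids from centre line [np.float64(-0.0023), np.float64(-0.0004), np.float64(0.0001)]
screws [[0.7017 0.2502]
 [0.6929 0.1208]
 [0.4619 0.2652]
 [0.4547 0.1351]] [0.5778 0.1928]
side [0.4697 0.2269] [0.4658 0.1762] w 0.0508 mid [0.4678 0.2016]
side [0.5228 0.2224] [0.5189 0.1715] w 0.0511 mid [0.5208 0.197 ]
side [0.6046 0.2118] [0.6105 0.1693] w 0.0428 mid [0.6076 0.1906]
dir -4.5083401584145335
lateral of mids from centre line [np.float64(0.0009), np.float64(-0.0005), np.float64(-0.0016)]
screws [[0.6964 0.2558]
 [0.4534 0.1378]
 [0.4612 0.267 ]] [0.537  0.2202]
```

```bash
python3 -m inch '[0,-0.002,0.012,1,0,0.1,0, 0,-0.002,0.012,0,0,0,0, 0.02,0,0.005,0,0,0,0, 0.03,0,0,0,0,0,0, 0.02,0,0,0,0,0,0, 0,0,0,0,0,0,0, 0,0,0,0,0,0,0]'
python3 - <<'E'
from plan import *
show();target(.4975,.1985,.1245,176.5)
E
```

```text
clock: 10.88
tool_pos: [0.4989, 0.1992, 0.3256]
orientation: [-48.2, 89.8, 38.2]
force: [0.6, -0.2, -1.1]
opening: 0.0137
t 10.88 tcp [0.4989 0.1992 0.3256] grasp [0.4994 0.1996 0.1666] toolx [ 0.003  0.002 -1.   ] yhead 176.42 F [ 0.6 -0.2 -1.1] M [ 0.08 -0.1   0.04] open 0.0137 q [ 42.7  11.4 -23.1   0.  -55.2 -46.3]
turn [-0.08  0.14  0.16] shift in present axes [ 0.0421  0.0015 -0.0009] in final axes [ 0.0421  0.0013 -0.0008] world [-0.0014 -0.0007 -0.0421]
```

```bash
python3 -m inch '[0.012,0.001,-0.001,0,0.1,0.1,0, 0.012,0,0,0,0,0,0, 0.004,0,0,0,0,0,0, 0,0,0,0,0,0,0, 0,0,0,0,0,0,0]'
python3 - <<'E'
from plan import *
show();target(.4975,.1985,.1245,176.5)
for n in("side",):
    s=ctrl.snapshot(n);np.savez(f"/tmp/{n}6.npz",**s)
    x,y,w,h=dict(top=(150,120,140,160),side=(140,200,200,150))[n]
    cv2.imwrite(f"pics/{n}6.png",cv2.resize(s["color"][y:y+h,x:x+w,::-1],None,fx=4,fy=4,interpolation=cv2.INTER_CUBIC))
E
```

```text
clock: 11.5
tool_pos: [0.4983, 0.1987, 0.2973]
orientation: [-51.3, 89.8, 35.1]
force: [0.1, -0.8, -1.0]
opening: 0.0137
t 11.5 tcp [0.4983 0.1987 0.2973] grasp [0.4988 0.199  0.1383] toolx [ 0.003  0.002 -1.   ] yhead 176.42 F [ 0.1 -0.8 -1. ] M [ 0.11 -0.07 -0.05] open 0.0137 q [ 42.7  13.1 -25.2   0.  -51.5 -46.3]
turn [-0.08  0.13  0.17] shift in present axes [ 0.0138  0.0008 -0.0003] in final axes [ 0.0138  0.0008 -0.0002] world [-0.0008 -0.0002 -0.0138]
```

View pics/side6.png

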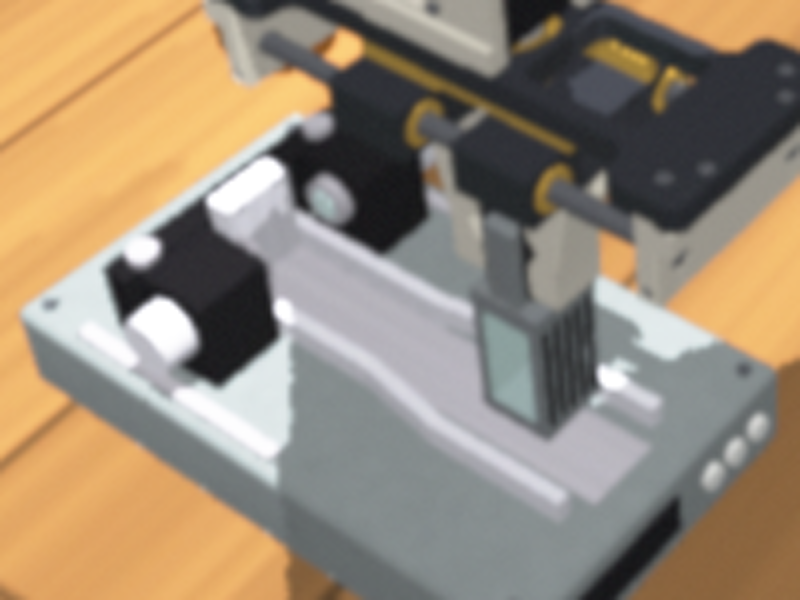

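The cell hangs between the guides over the bay, with its bottom corner at about (277,309). I'll compare that with the predicted position and then lower it.

```bash
python3 - <<'E'
from plan import *
s=load("/tmp/side6.npz");e=np.radians(-3.5);a=np.array([np.cos(e),np.sin(e),0]);b=np.array([-a[1],a[0],0])
o=np.array([.4988,.199,.0569])
for i,j in((-1,1),(-1,-1),(1,1)):
    q=proj(s,o+.015*(i*a+j*b))[0];print(i,j,q.round(1),((q-[140,200])*4).round())
print(onz(s,277,309.25,.0569))
E
python3 -m inch '[0.008,0.001,0,0,0.15,0.15,0, 0.003,0,0,0,0,0,0, 0,0,0,0,0,0,0, 0,0,0,0,0,0,0]'
python3 -c "
from plan import *
show();target(.4975,.1985,.1214,176.5)"
```

```text
-1 1 [276.3 310.2] [545. 441.]
-1 -1 [289.9 297. ] [600. 388.]
1 1 [260.2 300.6] [481. 403.]
[0.48493371 0.21299221 0.0569    ]
clock: 12.05
tool_pos: [0.4973, 0.1988, 0.2859]
orientation: [-99.6, 90.0, -13.2]
force: [-0.4, -0.1, -1.6]
opening: 0.0137
t 12.05 tcp [0.4973 0.1988 0.2859] grasp [0.4974 0.1988 0.1269] toolx [ 0. -0. -1.] yhead 176.42 F [-0.4 -0.1 -1.6] M [ 0.1  -0.01  0.03] open 0.0137 q [ 42.8  13.9 -26.    0.  -50.1 -46.4]
turn [-0.08 -0.    0.03] shift in present axes [ 0.0055 -0.0002 -0.0003] in final axes [ 0.0055 -0.0002 -0.0003] world [ 0.0002 -0.0003 -0.0055]
```

```bash
python3 -m inch '[0.002,0,0,0,0,0,0, 0.001,0,0,0,0,0,0, 0,0,0,0,0,0,0]'; python3 -m inch '[0.001,0,0,0,0,0,0, 0,0,0,0,0,0,0]'; python3 -m inch '[0.001,0,0,0,0,0,0, 0,0,0,0,0,0,0]'
```

```text
clock: 12.42
tool_pos: [0.4974, 0.1989, 0.2829]
orientation: [-74.1, 89.9, 12.3]
force: [-0.3, 0.7, -0.7]
opening: 0.0139
clock: 12.68
tool_pos: [0.4974, 0.1989, 0.2819]
orientation: [-71.1, 89.9, 15.3]
force: [-0.7, -0.6, -2.7]
opening: 0.0134
clock: 12.92
tool_pos: [0.4974, 0.1989, 0.2808]
orientation: [-71.2, 89.9, 15.2]
force: [-0.7, -0.1, -2.6]
opening: 0.0136
```

Not touching yet (tcp z 0.2808; contact is expected near 0.280).

```bash
python3 -m inch '[0.001,0,0,0,0,0,0, 0,0,0,0,0,0,0]'; python3 -m inch '[0.001,0,0,0,0,0,0, 0,0,0,0,0,0,0]'
```

```text
clock: 13.18
tool_pos: [0.4976, 0.199, 0.2804]
orientation: [-67.7, 89.9, 18.8]
force: [-0.7, 0.4, -1.3]
opening: 0.0136
clock: 13.42
tool_pos: [0.4977, 0.1992, 0.2805]
orientation: [-67.8, 89.8, 18.6]
force: [-0.2, 0.1, -2.1]
opening: 0.0137
```

z holds at 0.2805, so the cell stands on the deck of the bay (0.240 on the bench plus 0.040). I'll slide along −tool y with a trace of downward bias.

```bash
python3 -m inch '[0.0002,-0.004,-0.0002,0,0,0.1,0, 0.0002,-0.004,0,0,0,0,0, 0.0002,-0.004,0,0,0,0,0, 0.0002,-0.004,0,0,0,0,0, 0.0002,-0.004,0,0,0,0,0, 0.0002,-0.004,0,0,0,0,0]'
python3 - <<'E'
from plan import *
show()
M=np.array([.5773,.1936]);e=np.radians(-3.5)
o,R=st();g=(o["tool_pos"]+R[:,0]*.159)[:2]-M;print("along",g@[np.cos(e),np.sin(e)],"lat",g@[-np.sin(e),np.cos(e)])
E
```

```text
clock: 14.18
tool_pos: [0.5232, 0.1975, 0.2804]
orientation: [-26.5, 89.9, 60.0]
force: [-2.7, 1.1, 5.9]
opening: 0.0141
t 14.18 tcp [0.5232 0.1975 0.2804] grasp [0.5233 0.1977 0.1214] toolx [ 0.001  0.001 -1.   ] yhead 176.48 F [-2.7  1.1  5.9] M [0.18 1.33 0.01] open 0.0141 q [ 40.7  16.3 -23.4  -0.  -50.3 -44.2]
along -0.054157414738837055 lat 0.0007534791049319304
```

```bash
cat > lat.py <<'E'
from plan import *
M=np.array([.5773,.1936]);e=np.radians(-3.5)
def lat():
    o,R=st();g=(o["tool_pos"]+R[:,0]*.159)[:2]-M;a=np.array([np.cos(e),np.sin(e)]);b=np.array([-a[1],a[0]]);F=o["force"]
    print("t",round(o["clock"],2),"along mm",round(1e3*g@a,2),"lat",round(1e3*g@b,2),"Falong",round(F[:2]@a,1),"Flat",round(F[:2]@b,1),"Fz",round(F[2],1),"z",round(o["tool_pos"][2],4),"head",round(np.degrees(np.arctan2(R[1,1],R[0,1])),2),"tilt",R[:2,0].round(4),"M",o["moment"].round(2),"open",round(o["opening"],4))
lat()
E
python3 -m inch '[0.0001,-0.004,-0.0004,0,0,0,0, 0.0001,-0.004,-0.0004,0,0,0,0, 0.0001,-0.003,0,0,0,0,0, 0.0001,-0.003,0,0,0,0,0]';python3 lat.py
python3 -m inch '[0.0001,-0.003,0,0,0,0,0, 0.0001,-0.003,0,0,0,0,0, 0.0001,-0.003,0,0,0,0,0]';python3 lat.py
```

```text
clock: 14.68
tool_pos: [0.5385, 0.1958, 0.2804]
orientation: [-28.3, 89.9, 58.2]
force: [-3.1, 0.4, 5.0]
opening: 0.0136
t 14.68 along mm -38.77 lat -0.04 Falong -3.1 Flat 0.2 Fz 5.0 z 0.2804 head 176.48 tilt [0.0006 0.001 ] M [ 0.23  1.28 -0.06] open 0.0136
clock: 15.05
tool_pos: [0.5483, 0.1951, 0.2804]
orientation: [-29.3, 89.9, 57.2]
force: [-3.0, 0.2, 5.5]
opening: 0.0138
t 15.05 along mm -28.93 lat -0.18 Falong -3.0 Flat 0.0 Fz 5.5 z 0.2804 head 176.47 tilt [0.0005 0.0008] M [0.18 1.28 0.01] open 0.0138
```

```bash
python3 -m inch '[0.0001,-0.003,0,0,0,0,0, 0.0001,-0.003,0,0,0,0,0, 0.0001,-0.003,0,0,0,0,0]';python3 lat.py
python3 -m inch '[0.0001,-0.003,0,0,0,0,0, 0.0001,-0.003,0,0,0,0,0]';python3 lat.py
python3 -m inch '[0.0001,-0.003,0,0,0,0,0, 0.0001,-0.003,0,0,0,0,0]';python3 lat.py
```

```text
clock: 15.42
tool_pos: [0.558, 0.1946, 0.2804]
orientation: [-12.4, 89.9, 74.1]
force: [-3.6, 1.0, 5.6]
opening: 0.014
t 15.43 along mm -19.29 lat 0.02 Falong -3.7 Flat 0.8 Fz 5.6 z 0.2804 head 176.47 tilt [0.0004 0.0012] M [0.26 1.34 0.01] open 0.014
clock: 15.68
tool_pos: [0.5645, 0.1942, 0.2804]
orientation: [-6.9, 89.9, 79.5]
force: [-2.8, 1.6, 5.2]
opening: 0.0137
t 15.68 along mm -12.8 lat 0.01 Falong -2.9 Flat 1.4 Fz 5.2 z 0.2804 head 176.47 tilt [0.0002 0.0012] M [ 0.32  1.36 -0.07] open 0.0137
clock: 15.92
tool_pos: [0.571, 0.1938, 0.2804]
orientation: [-2.9, 89.9, 83.6]
force: [-2.2, 1.2, 5.6]
opening: 0.0141
t 15.93 along mm -6.33 lat 0.03 Falong -2.3 Flat 1.0 Fz 5.6 z 0.2804 head 176.48 tilt [0.0001 0.0012] M [ 0.39  1.32 -0.02] open 0.0141
```

```bash
python3 -m inch '[0.0001,-0.003,0.0001,0,0,0,0, 0.0001,-0.003,0.0001,0,0,0,0, 0.0001,-0.003,0,0,0,0,0]';python3 lat.py
python3 -m inch '[0.0001,-0.003,0.0001,0,0,0,0, 0.0001,-0.003,0,0,0,0,0, 0.0001,-0.002,0,0,0,0,0]';python3 lat.py
```

```text
clock: 16.3
tool_pos: [0.5807, 0.1933, 0.2804]
orientation: [9.1, 89.9, 95.6]
force: [-2.9, 0.4, 5.4]
opening: 0.0138
t 16.3 along mm 3.41 lat 0.02 Falong -2.9 Flat 0.3 Fz 5.4 z 0.2804 head 176.48 tilt [-0.0001  0.001 ] M [0.4  1.4  0.03] open 0.0138
clock: 16.68
tool_pos: [0.5895, 0.1928, 0.2804]
orientation: [18.5, 89.9, 105.0]
force: [-3.4, 1.1, 5.4]
opening: 0.014
t 16.68 along mm 12.21 lat 0.05 Falong -3.5 Flat 0.9 Fz 5.4 z 0.2804 head 176.48 tilt [-0.0002  0.0009] M [ 0.41  1.4  -0.06] open 0.014
```

Now at +12 mm along. From here I creep at about 1 mm per row, watching the force along the track (baseline about −3 N friction).

```bash
python3 -m inch '[0.0001,-0.0015,0,0,0,0,0, 0.0001,-0.0015,0,0,0,0,0, 0.0001,-0.0015,0,0,0,0,0]';python3 lat.py
python3 -m inch '[0.0001,-0.0012,0,0,0,0,0, 0.0001,-0.0012,0,0,0,0,0, 0.0001,-0.0012,0,0,0,0,0]';python3 lat.py
python3 -m inch '[0.0001,-0.0012,0,0,0,0,0, 0.0001,-0.0012,0,0,0,0,0, 0.0001,-0.0012,0,0,0,0,0]';python3 lat.py
```

```text
clock: 17.05
tool_pos: [0.5947, 0.1925, 0.2804]
orientation: [25.9, 89.9, 112.3]
force: [-3.9, 0.0, 5.1]
opening: 0.0139
t 17.05 along mm 17.33 lat 0.06 Falong -3.8 Flat -0.2 Fz 5.1 z 0.2804 head 176.49 tilt [-0.0004  0.0009] M [ 0.39  1.37 -0.04] open 0.0139
clock: 17.42
tool_pos: [0.5988, 0.1922, 0.2804]
orientation: [32.6, 89.9, 119.1]
force: [-2.8, 0.8, 6.3]
opening: 0.0137
t 17.43 along mm 21.48 lat 0.08 Falong -2.8 Flat 0.6 Fz 6.3 z 0.2804 head 176.49 tilt [-0.0005  0.0009] M [ 0.34  1.32 -0.06] open 0.0137
clock: 17.8
tool_pos: [0.603, 0.192, 0.2804]
orientation: [41.7, 89.9, 128.2]
force: [-3.7, 0.8, 5.4]
opening: 0.0136
t 17.8 along mm 25.6 lat 0.09 Falong -3.8 Flat 0.6 Fz 5.4 z 0.2804 head 176.5 tilt [-0.0007  0.0009] M [0.32 1.32 0.  ] open 0.0136
```

```bash
python3 -c "
from h import *
s=load('/tmp/top0.npz');a=onz(s,160+190/4,140+143/4,.082)[:2];b=onz(s,160+195/4,140+157/4,.04)[:2]
for p in(a,b):print('wall front along',((p-[.5773,.1936])@[.998,-.061]*1e3).round(1))"
for i in 1; do python3 -m inch '[0.0001,-0.0012,0,0,0,0,0, 0.0001,-0.0012,0,0,0,0,0]';python3 lat.py; done
python3 -m inch '[0.0001,-0.0012,0,0,0,0,0, 0.0001,-0.0012,0,0,0,0,0]';python3 lat.py
```

```text
wall front along 61.6
wall front along 62.9
clock: 18.05
tool_pos: [0.6058, 0.1918, 0.2804]
orientation: [42.0, 89.9, 128.5]
force: [-3.4, 2.4, 4.8]
opening: 0.0136
t 18.05 along mm 28.39 lat 0.08 Falong -3.5 Flat 2.2 Fz 4.8 z 0.2804 head 176.5 tilt [-0.0008  0.001 ] M [ 0.37  1.29 -0.  ] open 0.0136
clock: 18.3
tool_pos: [0.6086, 0.1916, 0.2804]
orientation: [44.7, 89.9, 131.2]
force: [-3.7, 0.4, 5.1]
opening: 0.0139
t 18.3 along mm 31.17 lat 0.07 Falong -3.7 Flat 0.2 Fz 5.1 z 0.2804 head 176.51 tilt [-0.0009  0.001 ] M [ 0.35  1.33 -0.04] open 0.0139
```

The picture puts home near +47 mm along. I'll take a few more rows and then go slower.

```bash
python3 -m inch '[0.0001,-0.0012,0,0,0,0,0, 0.0001,-0.0012,0,0,0,0,0, 0.0001,-0.0012,0,0,0,0,0, 0.0001,-0.0012,0,0,0,0,0]';python3 lat.py
python3 -m inch '[0.0001,-0.0012,0,0,0,0,0, 0.0001,-0.0012,0,0,0,0,0, 0.0001,-0.0012,0,0,0,0,0]';python3 lat.py
python3 -m inch '[0.0001,-0.0010,0,0,0,0,0, 0.0001,-0.0010,0,0,0,0,0]';python3 lat.py
python3 -m inch '[0.0001,-0.0010,0,0,0,0,0, 0.0001,-0.0010,0,0,0,0,0]';python3 lat.py
```

```text
clock: 18.8
tool_pos: [0.6141, 0.1913, 0.2804]
orientation: [52.6, 89.9, 139.2]
force: [-3.1, 2.0, 4.9]
opening: 0.014
t 18.8 along mm 36.66 lat 0.07 Falong -3.3 Flat 1.8 Fz 4.9 z 0.2804 head 176.52 tilt [-0.0011  0.001 ] M [ 0.41  1.33 -0.01] open 0.014
clock: 19.18
tool_pos: [0.6182, 0.191, 0.2804]
orientation: [55.7, 89.9, 142.2]
force: [-2.7, 0.8, 5.8]
opening: 0.014
t 19.18 along mm 40.8 lat 0.08 Falong -2.7 Flat 0.6 Fz 5.8 z 0.2804 head 176.53 tilt [-0.0013  0.001 ] M [ 0.38  1.36 -0.01] open 0.014
clock: 19.42
tool_pos: [0.6206, 0.1909, 0.2804]
orientation: [59.5, 89.9, 146.0]
force: [-3.0, 0.5, 5.6]
opening: 0.014
t 19.43 along mm 43.15 lat 0.07 Falong -3.0 Flat 0.3 Fz 5.6 z 0.2804 head 176.54 tilt [-0.0014  0.001 ] M [ 0.39  1.22 -0.01] open 0.014
clock: 19.68
tool_pos: [0.623, 0.1908, 0.2804]
orientation: [58.5, 89.9, 145.0]
force: [-3.7, 0.4, 4.7]
opening: 0.0142
t 19.68 along mm 45.52 lat 0.12 Falong -3.7 Flat 0.1 Fz 4.7 z 0.2804 head 176.55 tilt [-0.0014  0.001 ] M [ 0.33  1.29 -0.06] open 0.0142
```

```bash
python3 -m inch '[0.0001,-0.0010,0,0,0,0,0]';python3 lat.py
python3 -m inch '[0.0001,-0.0010,0,0,0,0,0]';python3 lat.py
python3 -m inch '[0.0001,-0.0010,0,0,0,0,0]';python3 lat.py
```

```text
clock: 19.8
tool_pos: [0.6241, 0.1907, 0.2804]
orientation: [59.7, 89.9, 146.2]
force: [-3.2, 1.3, 5.2]
opening: 0.0136
t 19.8 along mm 46.68 lat 0.1 Falong -3.2 Flat 1.1 Fz 5.2 z 0.2804 head 176.55 tilt [-0.0015  0.001 ] M [ 0.34  1.34 -0.02] open 0.0136
clock: 19.92
tool_pos: [0.6253, 0.1906, 0.2804]
orientation: [61.4, 89.9, 148.0]
force: [-2.4, 1.0, 5.9]
opening: 0.014
t 19.93 along mm 47.83 lat 0.11 Falong -2.4 Flat 0.8 Fz 5.9 z 0.2804 head 176.56 tilt [-0.0016  0.001 ] M [ 0.41  1.3  -0.01] open 0.014
clock: 20.05
tool_pos: [0.6258, 0.1906, 0.2804]
orientation: [79.9, 89.8, 166.4]
force: [-10.2, 3.7, 10.6]
opening: 0.0136
t 20.05 along mm 48.07 lat 0.03 Falong -10.4 Flat 3.1 Fz 10.6 z 0.2804 head 176.55 tilt [-0.0033  0.0008] M [1.15 3.96 0.05] open 0.0136
```

Contact with the stop is at +48 mm (−10 N in total, about 7 N of it on the wall). Now I press and hold.

```bash
python3 -m inch '[0,-0.0010,0,0,0,0,0]';python3 lat.py
```

```text
clock: 20.18
tool_pos: [0.6262, 0.1906, 0.2805]
orientation: [85.2, 89.7, 171.7]
force: [-8.5, 2.2, 7.0]
opening: 0.0141
t 20.18 along mm 48.14 lat 0.06 Falong -8.6 Flat 1.6 Fz 7.0 z 0.2805 head 176.55 tilt [-0.0052  0.0008] M [1.03 3.08 0.04] open 0.0141
```

```bash
python3 -m inch '[0,-0.0004,0,0,0,-0.2,0]';python3 lat.py;python3 -m inch '[0,-0.0004,0,0,0,-0.2,0]';python3 lat.py
```

```text
clock: 20.3
tool_pos: [0.6259, 0.1907, 0.2804]
orientation: [88.5, 89.8, 175.0]
force: [-7.9, 2.7, 7.0]
opening: 0.0137
t 20.3 along mm 48.04 lat 0.05 Falong -8.0 Flat 2.2 Fz 7.0 z 0.2804 head 176.55 tilt [-0.0038  0.0003] M [ 0.98  3.12 -0.  ] open 0.0137
clock: 20.42
tool_pos: [0.6256, 0.1907, 0.2804]
orientation: [94.0, 89.9, -179.5]
force: [-8.3, 2.2, 7.5]
opening: 0.0137
t 20.43 along mm 48.01 lat 0.07 Falong -8.4 Flat 1.7 Fz 7.5 z 0.2804 head 176.56 tilt [-0.0022 -0.    ] M [0.98 3.1  0.03] open 0.0137
```

```bash
python3 -m inch '[0,-0.0010,0,0,0,-0.25,0]';python3 lat.py;python3 -m inch '[0,-0.0012,0,0,0,-0.25,0]';python3 lat.py
```

```text
clock: 20.55
tool_pos: [0.6254, 0.1908, 0.2805]
orientation: [127.6, 89.9, -145.8]
force: [-12.5, 2.5, 11.9]
opening: 0.0138
t 20.55 along mm 48.07 lat 0.08 Falong -12.7 Flat 1.7 Fz 11.9 z 0.2805 head 176.55 tilt [-0.0008 -0.0006] M [1.49 5.   0.06] open 0.0138
clock: 20.68
tool_pos: [0.6252, 0.1909, 0.2804]
orientation: [-174.8, 89.9, -88.2]
force: [-13.3, 4.0, 12.3]
opening: 0.0141
t 20.68 along mm 48.01 lat 0.03 Falong -13.5 Flat 3.2 Fz 12.3 z 0.2804 head 176.55 tilt [ 0.     -0.0012] M [1.56 4.97 0.03] open 0.0141
```

```bash
python3 -m inch '[-0.0002,-0.0013,0,0,0,-0.2,0]';python3 lat.py;python3 -m inch '[-0.0002,-0.0013,0,0,0.03,-0.2,0,-0.0002,-0.0013,0,0,0,-0.2,0]';python3 lat.py;
```

```text
clock: 20.8
tool_pos: [0.6252, 0.191, 0.2804]
orientation: [-172.7, 89.9, -86.2]
force: [-11.1, 3.3, 9.0]
opening: 0.0138
t 20.8 along mm 47.98 lat 0.07 Falong -11.3 Flat 2.7 Fz 9.0 z 0.2804 head 176.54 tilt [ 0.0001 -0.0016] M [1.5  4.2  0.03] open 0.0138
clock: 21.05
tool_pos: [0.6251, 0.1912, 0.2804]
orientation: [-170.9, 89.8, -84.4]
force: [-12.6, 3.2, 9.2]
opening: 0.0138
t 21.05 along mm 47.97 lat 0.08 Falong -12.7 Flat 2.5 Fz 9.2 z 0.2804 head 176.53 tilt [ 0.0003 -0.0029] M [ 1.43  4.42 -0.02] open 0.0138
```

```bash
python3 -m inch '[-0.0002,-0.0015,-0.0003,0,-0.15,-0.2,0]';python3 lat.py;python3 -m inch '[-0.0002,-0.0015,-0.0003,0,-0.1,-0.2,0,-0.0002,-0.0015,-0.0002,0,-0.1,-0.2,0]';python3 lat.py;
```

```text
clock: 21.18
tool_pos: [0.6252, 0.1909, 0.2804]
orientation: [-171.1, 89.9, -84.5]
force: [-12.5, 3.7, 10.3]
opening: 0.014
t 21.18 along mm 48.0 lat 0.02 Falong -12.7 Flat 2.9 Fz 10.3 z 0.2804 head 176.53 tilt [ 0.0001 -0.0011] M [1.17 4.78 0.03] open 0.014
clock: 21.42
tool_pos: [0.6253, 0.1905, 0.2804]
orientation: [16.0, 89.9, 102.5]
force: [-11.8, 3.8, 10.5]
opening: 0.0144
t 21.43 along mm 48.01 lat 0.0 Falong -12.0 Flat 3.1 Fz 10.5 z 0.2804 head 176.53 tilt [-0.0003  0.0012] M [1.27 4.59 0.05] open 0.0144
```

```bash
python3 -m inch '[-0.0003,-0.0019,0,0,0,-0.2,0,-0.0003,-0.0019,0,0,0,-0.2,0]';python3 lat.py;python3 -m inch '[-0.0003,-0.0018,0,0,-0.03,-0.2,0,-0.0003,-0.0018,0,0,-0.03,-0.2,0]';python3 lat.py;python3 -m inch '[-0.0003,-0.0018,-0.0001,0,-0.05,-0.2,0,-0.0003,-0.0018,-0.0001,0,-0.05,-0.2,0]';python3 lat.py;
```

```text
clock: 21.68
tool_pos: [0.6256, 0.1907, 0.2805]
orientation: [91.8, 89.9, 178.3]
force: [-13.5, 4.1, 10.1]
opening: 0.0138
t 21.68 along mm 48.08 lat 0.03 Falong -13.7 Flat 3.2 Fz 10.1 z 0.2805 head 176.53 tilt [-0.0021  0.0001] M [1.64 5.2  0.08] open 0.0138
clock: 21.92
tool_pos: [0.6259, 0.1908, 0.2804]
orientation: [99.4, 89.8, -174.0]
force: [-12.8, 2.2, 10.6]
opening: 0.0136
t 21.93 along mm 48.1 lat 0.03 Falong -12.9 Flat 1.4 Fz 10.6 z 0.2804 head 176.53 tilt [-0.0036 -0.0004] M [1.42 4.88 0.06] open 0.0136
clock: 22.18
tool_pos: [0.6262, 0.1907, 0.2805]
orientation: [92.5, 89.7, 179.0]
force: [-12.7, 3.2, 10.0]
opening: 0.014
t 22.18 along mm 48.17 lat 0.03 Falong -12.9 Flat 2.4 Fz 10.0 z 0.2805 head 176.53 tilt [-0.0049  0.0001] M [1.49 4.92 0.07] open 0.014
```

Held for over 1 s. I'll straighten the tool while easing off to a light push, then open.

```bash
python3 -m inch '[0,-0.0005,0,0,0,-0.25,0, 0,-0.0004,0,0,0,-0.2,0, 0,-0.0003,0,0,0,-0.1,0]';python3 lat.py; python3 -m inch '[0,0,0,0,0,0,0.03, 0,0,0,0,0,0,0.0876, 0,0,0,0,0,0,0.0876,0,0,0,0,0,0,0.0876,0,0,0,0,0,0,0.0876]';python3 lat.py
python3 - <<'E'
from plan import *
s=ctrl.snapshot("side");cv2.imwrite("pics/side7.png",cv2.resize(s["color"][180:330,140:340,::-1],None,fx=4,fy=4,interpolation=cv2.INTER_CUBIC))
E
```

```text
clock: 22.55
tool_pos: [0.6253, 0.191, 0.2804]
orientation: [142.5, 89.9, -131.0]
force: [-4.9, 2.1, 6.2]
opening: 0.014
t 22.55 along mm 47.9 lat 0.14 Falong -5.1 Flat 1.8 Fz 6.2 z 0.2804 head 176.55 tilt [-0.0008 -0.0009] M [0.72 2.02 0.01] open 0.014
clock: 23.18
tool_pos: [0.6263, 0.1906, 0.2791]
orientation: [163.0, 89.9, -110.5]
force: [-0.4, 1.4, 0.4]
opening: 0.0583
t 23.18 along mm 48.98 lat -0.22 Falong -0.5 Flat 1.3 Fz 0.4 z 0.2791 head 176.54 tilt [-0.0005 -0.0014] M [ 0.05 -0.01  0.  ] open 0.0583
```

View pics/side7.png

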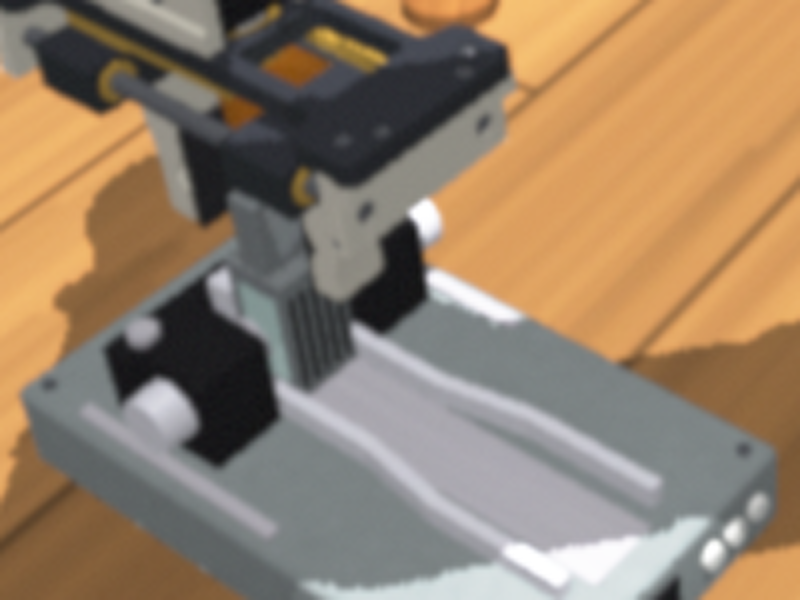

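The cell stands released against the stop, at about (290,320) in the crop. I'll raise the gripper straight up.

```bash
python3 -m inch '[0,0,0,0,0,0,0.0876,0,0,0,0,0,0,0.0876,-0.005,0,0,0,0,0,0.0876,-0.015,0,0,0,0,0,0.0876,-0.03,0,0,0,0,0,0.0876,-0.04,0,0,0,0,0,0.0876,-0.03,0,0,0,0,0,0.0876,0,0,0,0,0,0,0.0876]';python3 lat.py
python3 -m inch '[0,0.02,0,0,0,0,0.0876,0,0.05,0,0,0,0,0.0876,0,0.05,0,0,0,0,0.0876,0,0.01,-0.04,0,0,0,0.0876,0,0,-0.05,0,0,0,0.0876,0,0,-0.05,0,0,0,0.0876,0,0,-0.05,0,0,0,0.0876,0,0,-0.05,0,0,0,0.0876,0,0,-0.02,0,0,0,0.0876,0,0,0,0,0,0,0.0876]'
python3 - <<'E'
from plan import *
for n in("top","side"):
    s=ctrl.snapshot(n);np.savez(f"/tmp/{n}8.npz",**s);cv2.imwrite(f"pics/{n}8.png",s["color"][:,:,::-1])
    x,y,w,h=dict(top=(160,140,100,135),side=(140,180,200,150))[n]
    cv2.imwrite(f"pics/{n}8c.png",cv2.resize(s["color"][y:y+h,x:x+w,::-1],None,fx=4,fy=4,interpolation=cv2.INTER_CUBIC))
E
```

```text
clock: 24.22
tool_pos: [0.6264, 0.1906, 0.4085]
orientation: [-93.2, 89.8, -6.6]
force: [0.1, 0.1, -0.1]
opening: 0.0878
t 24.23 along mm 49.65 lat 0.01 Falong 0.1 Flat 0.1 Fz -0.1 z 0.4085 head 176.56 tilt [ 0.0031 -0.0004] M [0.1  0.05 0.01] open 0.0878
clock: 25.48
tool_pos: [0.4739, -0.0683, 0.4103]
orientation: [-71.2, 89.6, 15.5]
force: [-0.6, 0.6, 0.4]
opening: 0.0881
```

View pics/side8c.png

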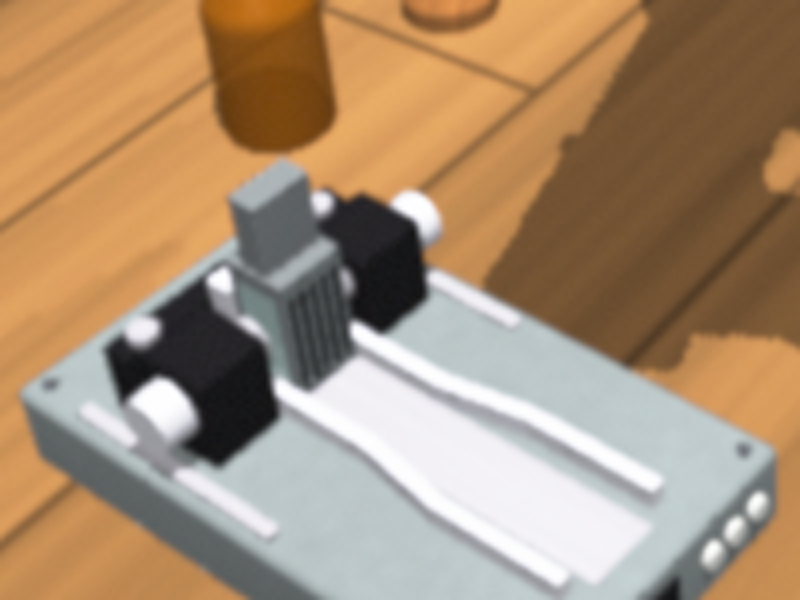

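View pics/top8c.png

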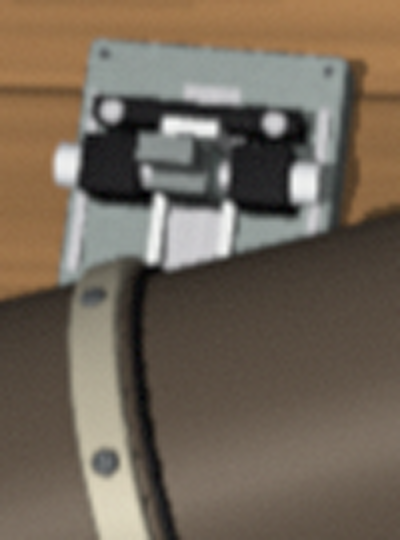

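View pics/top8.png

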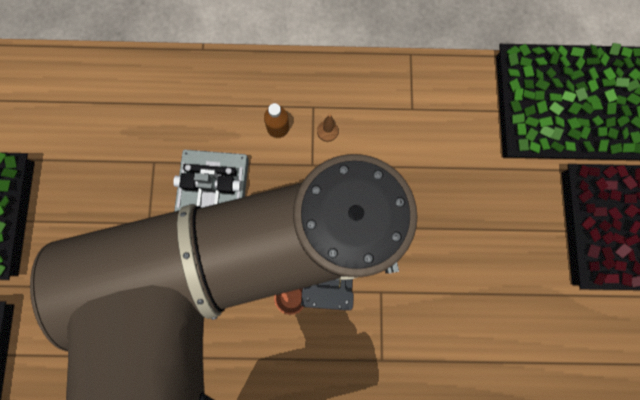

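The cell is upright between lamp and detector, against the stop, clear face towards the lamp block. One check on flushness, then I hand in.

```bash
python3 - <<'E'
from plan import *
M=np.array([.5773,.1936]);e=np.radians(-3.5);a=np.array([np.cos(e),np.sin(e)]);b=np.array([-a[1],a[0]])
for n in("top","side"):
    C=cloud(load(f"/tmp/{n}8.npz"));q=np.stack([(C[...,:2]-M)@a,(C[...,:2]-M)@b,C[...,2]],-1)
    m=(abs(q[...,0]-.048)<.03)&(abs(q[...,1])<.022)&(q[...,2]>.126)&(q[...,2]<.137)
    r=cv2.minAreaRect((q[m][:,:2]*1e3).astype(np.float32));print(n,"bar top",m.sum(),np.round(r[0],1),np.round(r[1],1),round(r[2],1),"z",np.median(q[m][:,2]).round(4))
    m=(abs(q[...,0]-.035)<.01)&(abs(q[...,1])<.012)&(q[...,2]>.055)&(q[...,2]<.093)
    if m.sum()>20: p=np.linalg.lstsq(np.c_[q[m][:,1:],np.ones(m.sum())],q[m][:,0],rcond=None)[0];print(n,"back face",m.sum(),"along",(np.median(q[m][:,0])*1e3).round(1),"yaw,tilt deg",np.degrees(np.arctan(p[:2])).round(1))
E
python3 -c "
from plant import ctrl
print(ctrl.get_obs()['force'].round(1),ctrl.get_obs()['clock']);print(ctrl.close_job())"
```

```text
top bar top 97 [47.8 -2.4] [14.5 27.9] 0.5 z 0.1303
top back face 34 along 33.0 yaw,tilt deg [-0.1  0. ]
side bar top 176 [46.4  0.9] [28.8 16.1] 88.7 z 0.1313
side back face 236 along 32.4 yaw,tilt deg [ 0.  -0.5]
[ 0.4 -0.   0.2] 25.575
the job is handed in; nothing more can be done
None
```

The sample cell is standing home against the photometer's stop, released, and the job was handed in at about 25.6 s of the 72 s allowed.

- **Pick and place:** I took the larger grey cell by its grip bar, turned it 90° and stood it on the deck of the loading bay, clear faces towards the lamp and detector.
- **Slide and stop:** I slid it along the track, still gripped and pressed lightly on the deck. It met the stop about 48 mm past the casing's centre; the picture had suggested about 47 mm.
- **Press:** I pressed for well over a second at 11–14 N measured along the track. Taking off about 3–5 N for friction on the deck, I estimate 8–10 N on the stop. I could not measure the stop force by itself. The highest reading was 13.7 N, well below 30 N.
- **Release:** I eased off, opened the fingers, lifted straight up and backed away.

**Last checks:**
- The cell is upright and square to the track: yaw within about 1° and tilt within 0.5° in both cameras.
- Its back face is at 32–33 mm along the track, which fits its being flush with the stop.
- The two cameras disagreed by about 3 mm on its sideways position, as they did before any move. The guides leave it only ±1.5 mm of play, so I put this down to calibration.
- The bottle and dibber look untouched in the last pictures. The arm hid the look-alike cells and part of the pot in the last top view I looked at, so I did not recheck those; nothing touched them as far as the forces showed.

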